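Inspect an LED emitter under a hand loupe at the gauge height

ROBOT

A 6-joint arm with a two-finger parallel gripper is mounted at the origin on a cart in front of the work surface, level with it; the furniture and walls round the work are solid. World frame = base frame: x ahead of the robot, y to its left, z up, the work surface at z = 0. Lengths are in m, angles in rad, forces in N, time in s.
With the tool pointing down it reaches from about 0.35 to 0.775 m from the base axis. Payload 5.5 kg.
Tool frame: the origin (TCP) lies at the very end of the fingers, on their centre line; the grasp point (between the pads) lies env.hold_point_z behind it (env.hold_point_z is the distance from the TCP to the grasp point, in m); z points along the fingers, y is the line along which they close (so a half turn about z gives the same grasp; the last joint's range is limited). The gripper opens to 85 mm and grips with 20 to 120 N. Pads are 22 mm wide; open, the fingers measure 114 mm over their backs; the gripper's body (76 mm by 85 mm) begins 54 mm behind the grasp point. The pads swing forward as they close: fully open they stand 13 mm farther back than shut.
Start: joints at [-1.446, 0.313, 0.046, 1.304, 0, 1.431], TCP at [0.15, -0.555, 0.231] pointing down, gripper open.
Joint ranges: [-2.76, 2.76], [-0.86, 1.69], [-1.03, 1.26], [-2.2, 2.34], [-1.47, 1.5], [-3.14, 3.14]. Speed limits (rad/s): [2.57, 2.57, 3.14, 3.14, 3.14, 3.14].

INTERFACE

Orientations are given as a unit quaternion [w, x, y, z].
In Python, from workcell import env gives the robot as it stands.
- The arm moves only by the tool carry_out, never from a script. Its argument "steps" is a list of rows, each a list of 3 entries, a list of its own where there are three numbers: the turn, a rotation vector about the tool's x, y, z in degrees, then the shift along the tool's x, y, z in cm, then the closure in counts, from 0 (fully open) to 255 (shut). A call has exactly 8 rows; each row is the pose to reach, as a shift and turn from the pose commanded when the call began, along the tool's axes at that moment; what a row does not reach only later rows make up. A row lasts 1/8 s, in which the tool goes at most 62.5 mm and 10.7 degrees, less where a joint would pass 70% of its speed; a pose out of reach is approached as far as the arm can. A call with a gripper value outside its range is refused whole. The fingers move at their own pace and stop on an object; "force" is the grip in N (left out, the last holds). Time passes only in rows, so rows that repeat a pose let the fingers close, or fill a call up. It gives the time, the measured TCP pose, the force, the opening and the grip force at its end, in the units of the state.
- env.get_state(): the state, without advancing time (a new reading comes with each control period).
- env.read_camera(name): name is "side" or "top" or "wrist"; returns (picture, depth): 384x512x3 uint8, red, green, blue; 384x512 float32, m along the optical axis (not along the pixel's ray), 0 where there is no reading.
- env.get_calibration(name): a dict with "fx", "fy", "cx", "cy" (pixels), "origin" and "orientation" of the camera in the world. Camera axes: x right, y up, looking along -z (the intrinsics and any distortion apply to the point x, -y, -z); pixel columns grow to the right and rows downward; lengths in m; the calibration is good to about 2 mm. The wrist camera is an equidistant fisheye: a pixel r from the principal point sees the ray r / f radians off the axis. A picture is of the moment at which its call begins: read the wrist's pose just before it. get_calibration takes no time and is no camera call; for the wrist camera it gives the pose at the moment of the call.
- env.hand_in(): hands the job in; it is judged then, once.
The state is a dict: "clock": time; "joint_pos": joint angles; "qvel": joint speeds; "tau": joint torques, N m; "tcp_pos": TCP position; "orientation": TCP orientation; "wrist_force": force on the tool from outside, world axes, zero at the start; "ft_torque": the same for the moment, N m; "finger_gap": finger opening in m; "grip_force": force on a finger pad.
Only numpy, scipy, OpenCV 4.12 (cv2) and the standard library are available. Lean on these libraries where they do the work, as an engineer would, in place of code of your own. Each camera call takes 0.05 s, during which the arm holds its last target. There are 200 camera calls.

TASK

Pick the square LED emitter out of the pocket tray, set it flat and dome up in the square nest of the inspection stage, and let go of it. Then pick up the hand loupe and hold it in the air, level and still, with its lens centred over the emitter and at the height of the pointer on the gauge post; your program finishes while the gripper is still holding the loupe there. Leave the round cans in their pockets, do not shift the pointer, and leave the other things on the bench where they are.

Things in the scene. Friction and masses are not known exactly. Their poses are not given: they have to be found in the camera images.
- emitter: LED emitter: a 16 x 16 mm square block 15 mm tall (bare metal, white top) with a glass dome of 12 mm across on top, 21 mm tall in all, 20 g. Origin at the centre of its underside, z up through the dome, x and y square to its flat sides. It stands in one of the tray's pockets, turned by up to about 0.25 rad against the tray; grip it by two flat sides
- can_1: round metal detector can, 18 mm across the foot, 16 mm above it, 15 mm tall, flat top; stands in another pocket of the tray; leave it. Origin at the centre of its underside
- can_2: second round metal can like can_1, in another pocket
- tray: grey pocket tray fixed to the bench, 124 x 124 x 7 mm, with four square pockets of 22 x 22 mm, 4 mm deep (dark floors 3 mm above the bench), centred 28 mm either way from the middle along its x and y. One pocket is empty. Origin at the centre of its underside, on the bench
- stage: inspection stage fixed to the bench: aluminium plate 155 x 80 x 8 mm with a square nest 22 x 22 mm, 4 mm deep (floor 4 mm above the bench), dark floor, sides along the stage's x and y. Origin on the bench straight under the middle of the nest; the plate runs from x = -40 to +115 mm and y = -40 to +40 mm. A steel gauge post, 10 mm thick, with its top 158 mm above the bench, stands at x = +95 mm
- nest (a point): centre of the nest's floor, 4 mm above the bench; axes as the stage
- focus_mark (a point): tip of the flat steel pointer on the black collar of the gauge post, which marks the height for the lens: 85 to 125 mm above the bench, differing from run to run. Middle of the pointer's thickness of 3 mm; it points from the post towards the nest and ends about 69 mm short of the nest's middle. The collar, 24 mm across and 14 mm tall, is held by friction of about 8 N
- loupe: hand loupe lying flat on the bench, 70 g, 160 mm long: round lens in a steel bezel of 60 mm across and 12 mm thick, and a straight black handle, 16 mm wide and 14 mm thick with flat sides, from 37 to 127 mm from the lens centre. Origin under the lens centre at the underside; the handle runs along -x, z up (square to the lens). It balances about 55 mm from the lens centre
- loupe_lens (a point): centre of the loupe's lens, mid-thickness, 6 mm above the underside; axes as the loupe
- loupe_grip (a point): point on the handle's axis 65 mm from the lens centre, 7 mm above the underside: a good place to grip across the handle (the loupe's y); axes as the loupe
- timer: bench timer, 64 x 64 x 19 mm; loose, not part of the job. Origin at its underside
- marker: black marker pen lying down, 137 mm long; loose, not part of the job. Origin at its underside
- syringe: plastic syringe lying down, 126 mm long; loose, not part of the job. Origin at its underside
- vial_blue: glass vial with a blue cap, 31 mm across, 60 mm tall; loose, not part of the job. Origin at its underside
- vial_white: glass vial with a white cap, 31 mm across, 60 mm tall; loose, not part of the job. Origin at its underside
- vial_small: small glass vial with a black cap, 21 mm across, 41 mm tall; loose, not part of the job. Origin at its underside
- petri_dish: petri dish, 59 mm across, 14 mm tall; loose, not part of the job. Origin at its underside

How it is judged:
By the outcome, as a careful person would: the job done as asked, in the order asked, and still so for the second after the job is handed in, while the arm keeps its last pose, push and grip.
It also fails if it takes over 72 s, if anything falls off the work surface, if the arm or the gripper's body presses on something with over 40 N, if the wrist force passes 120 N, or if a joint passes its speed limit or range.

## Working session

There is one attempt and no reset: what is moved stays moved. The work goes in short steps, Python scripts to look and compute and a tool call to move; the robot and the scene stay as the last step left them, time stands still between calls to the robot, and variables do not carry over. Pictures are saved under pics/ and viewed, at most 10 in all, crops included, and the job is handed in when it is done.

Besides the shell and the picture viewer there is one more tool, called after "Request:" in YAML: its name, and indented under it one key for each argument. carry_out: Moves the arm, as the interface text tells. Its arguments: {"type":"object","properties":{"steps":{"type":"array","items":{"type":"array"}},"force":{"type":"number"}},"required":["steps"]}

```bash
ls; mkdir -p pics; cat > h.py <<'E'
import numpy as np, cv2
from scipy.spatial.transform import Rotation as R
from workcell import env
def rot(q): return R.from_quat([q[1],q[2],q[3],q[0]])
def cloud(d,c):
    v,u=np.mgrid[0:384,0:512].astype(float)
    p=np.stack([(u-c['cx'])/c['fx']*d,-(v-c['cy'])/c['fy']*d,-d],-1)
    return p@rot(c['orientation']).as_matrix().T+np.array(c['origin'])
def save(n,im): cv2.imwrite('pics/'+n+'.png',im[...,::-1])
E
python3 - <<'E'
from h import *
print(env.hold_point_z)
a={}
for n in('top','side'):
    im,d=env.read_camera(n);c=env.get_calibration(n);a[n]=im;print(n,c,(d>0).mean())
    np.savez(n+'.npz',im=im,d=d)
save('top0',cv2.resize(a['top'],(800,600)));save('side0',cv2.resize(a['side'],(800,600)))
print(env.get_state())
E
```

```text
pics
0.0187
top {'fx': 405.7422576493032, 'fy': 405.7422576493032, 'cx': 258.81252399138623, 'cy': 191.7753615180303, 'origin': array([ 0.31806419, -0.06537307,  1.28748981]), 'orientation': array([ 0.71332001,  0.05923709, -0.06012567, -0.69573733])} 0.9961395263671875
side {'fx': 363.1800782893569, 'fy': 363.1800782893569, 'cx': 255.10127052966726, 'cy': 188.02184625317602, 'origin': array([0.30340987, 0.82698861, 0.83777314]), 'orientation': array([-0.10135464, -0.04719678,  0.42535594,  0.89809355])} 0.9962259928385416
{'clock': 0.1, 'joint_pos': array([-1.44562983e+00,  3.13909822e-01,  4.50922053e-02,  1.30361018e+00,
       -1.92248462e-05,  1.43118649e+00]), 'qvel': array([-0.00186742,  0.00018241,  0.00396616,  0.00114322,  0.00247705,
       -0.00040377]), 'tau': array([ 2.12255676e-03, -4.81725311e+01,  2.99242955e+01,  1.27545002e-02,
       -2.34092859e-04,  4.60382495e-06]), 'tcp_pos': array([ 0.15039528, -0.55450605,  0.2305067 ]), 'orientation': array([-8.15782080e-04,  9.91249148e-01,  1.32001749e-01, -3.72125801e-06]), 'wrist_force': array([-0.24318177,  0.36812792,  0.45443892]), 'ft_torque': array([-0.02491824, -0.00541462, -0.00581467]), 'grip_force': 0.0, 'finger_gap': 0.08547635430273114}
```

View pics/top0.png

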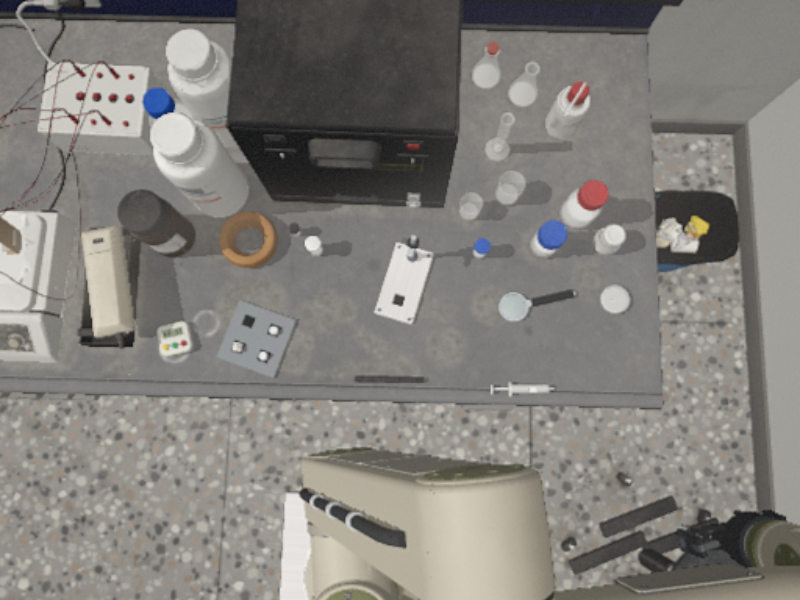

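View pics/side0.png

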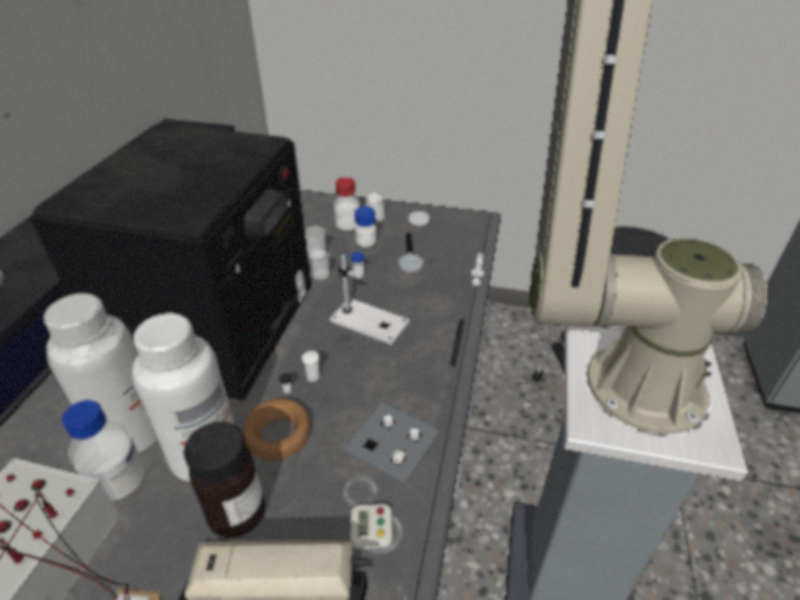

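The top view shows the tray at (257,337) with three parts at (274,330), (238,347) and (264,355). The nest is at (399,300), the post at (412,245), the loupe lens at (514,306), and the handle ends at (576,293).

```bash
python3 - <<'E'
from h import *
z=np.load('top.npz');c=env.get_calibration('top');P=cloud(z['d'],c)
for n,u,v in [('tray',257,338),('A',274,330),('B',238,347),('C',264,355),('empty',248,321),('nest',399,300),('stageL',382,312),('posttop',413,239),('lens',514,306),('hend',575,293.5),('hstart',533,302),('vialblue',482,246),('vialwhite',314,243)]:
    print(n,P[int(v*.64),int(u*.64)].round(4))
im=z['im']
a=cv2.resize(im[180:250,130:200],(400,400),interpolation=cv2.INTER_CUBIC)
s=np.load('side.npz')['im'][250:310,215:285]
b=cv2.resize(s,(400,343),interpolation=cv2.INTER_CUBIC);b=np.vstack([b,np.zeros((57,400,3),np.uint8)])
save('crop1',np.hstack([a,b]))
print(env.get_calibration('wrist'))
E
```

```text
tray [0.4511 0.2337 0.0081]
A [0.4666 0.1977 0.0186]
B [0.4302 0.2674 0.0191]
C [0.4157 0.2161 0.0205]
empty [0.4858 0.2553 0.007 ]
nest [ 0.5359 -0.0521  0.0047]
stageL [ 0.5118 -0.0176  0.0081]
posttop [ 0.6259 -0.0764  0.1621]
lens [ 0.5311 -0.2851  0.0108]
hend [ 0.5628 -0.4171 -0.0028]
hstart [ 0.5379 -0.3259  0.0146]
vialblue [ 0.6418 -0.2151  0.0581]
vialwhite [0.6383 0.1212 0.0632]
{'fx': 297.3186396354542, 'fy': 297.3186396354542, 'cx': 253.91981510677223, 'cy': 189.53499054774133, 'origin': array([ 0.22773003, -0.5351119 ,  0.37339619]), 'orientation': array([ 0.78457427, -0.12528791,  0.0969034 , -0.59946299])}
```

View pics/crop1.png

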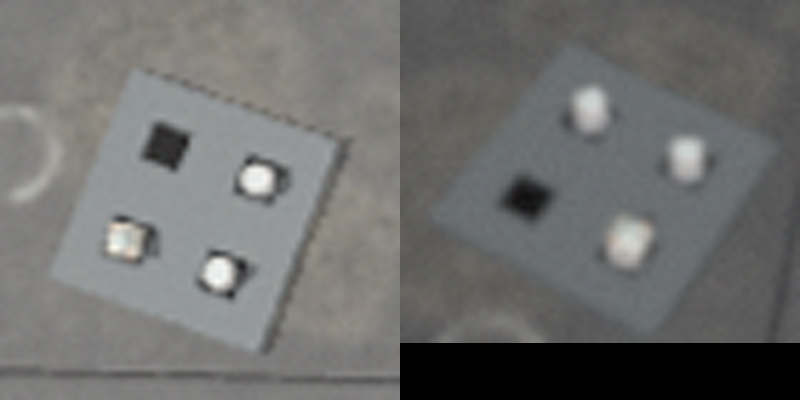

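Part B, at (124,241) in the left crop and about (0.430, 0.267), has the square outline, so it is the emitter. The cans A and C look round. I'm moving towards the tray for a closer look.

Request:
carry_out:
  steps:
    - [[0,0,-3],[4.8,-3.3,-0.3],0]
    - [[0,0,-6],[9.6,-6.6,-0.5],0]
    - [[0,0,-10],[14.4,-9.9,-0.8],0]
    - [[0,0,-15],[19.2,-13.2,-1],0]
    - [[0,0,-20],[24,-16.5,-1.3],0]
    - [[0,0,-25],[28.8,-19.8,-1.6],0]
    - [[0,0,-30],[33.6,-23.1,-1.8],0]
    - [[0,0,-30],[38.2,-26.4,-2],0]

```text
clock: 1.1
tcp_pos: [0.4509, -0.1985, 0.2511]
orientation: [-0.0, 0.923, 0.384, -0.0]
wrist_force: [0.5, -0.9, -0.5]
finger_gap: 0.0852
grip_force: 0.0
```

```bash
cat >> h.py <<'E'
def rel(pos,yaw):
    s=env.get_state();r=rot(s['orientation'])
    y=np.radians(yaw);t=R.from_matrix(np.array([[np.cos(y),np.sin(y),0],[np.sin(y),-np.cos(y),0],[0,0,-1]]))
    print('t',round(s['clock'],2),'tcp',s['tcp_pos'].round(4),'yaw',np.degrees(np.arctan2(*r.as_matrix()[[1,0],0])).round(2),'gap',round(s['finger_gap'],4),'F',s['wrist_force'].round(1),'grip',round(s['grip_force'],1),'q6',s['joint_pos'][5].round(2))
    print('  turn',np.degrees((r.inv()*t).as_rotvec()).round(2),'shift cm',(r.inv().apply(np.array(pos)-s['tcp_pos'])*100).round(2))
E
python3 -c "
from h import *
rel([.43,.262,.17],70)"
```

```text
t 1.1 tcp [ 0.4509 -0.1985  0.2511] yaw 45.21 gap 0.0852 F [ 0.5 -0.9 -0.5] grip 0.0 q6 1.77
  turn [-1.000e-02  1.000e-02 -2.479e+01] shift cm [ 31.21 -33.93   8.11]
```

Request:
carry_out:
  steps:
    - [[0,0,-4],[3.9,-4.2,0],145]
    - [[0,0,-8],[7.8,-8.5,0],145]
    - [[0,0,-12],[11.7,-12.7,1],145]
    - [[0,0,-16],[15.6,-17,2],145]
    - [[0,0,-20],[19.5,-21.2,3.5],145]
    - [[0,0,-24.8],[23.4,-25.4,5],145]
    - [[0,0,-24.8],[27.3,-29.7,6.5],145]
    - [[0,0,-24.8],[31.2,-33.9,8.1],145]

```text
clock: 2.1
tcp_pos: [0.4291, 0.2619, 0.1696]
orientation: [0.0, 0.819, 0.573, -0.0]
wrist_force: [0.1, -0.4, -0.2]
finger_gap: 0.0366
grip_force: 0.0
```

```bash
cat >> h.py <<'E'
def wrist(n):
    c=env.get_calibration('wrist');im,d=env.read_camera('wrist');np.savez(n+'.npz',im=im,d=d,**c);return im,d,c
def ray(c,u,v):
    u=np.atleast_1d(u).astype(float);v=np.atleast_1d(v).astype(float)
    x=(u-c['cx']);y=(v-c['cy']);r=np.hypot(x,y)+1e-9;th=r/float(c['fx'])
    p=np.stack([np.sin(th)*x/r,-np.sin(th)*y/r,-np.cos(th)],-1)
    return p@rot(c['orientation']).as_matrix().T
def onplane(c,u,v,z):
    d=ray(c,u,v);o=np.array(c['origin']);return o+d*((z-o[2])/d[:,2])[:,None]
def project(c,P):
    q=(np.atleast_2d(P)-np.array(c['origin']))@rot(c['orientation']).as_matrix()
    x,y,zz=q[:,0],-q[:,1],-q[:,2];r=np.hypot(x,y)+1e-9;th=np.arctan2(r,zz)
    return np.stack([float(c['cx'])+float(c['fx'])*th*x/r,float(c['cy'])+float(c['fx'])*th*y/r],-1)
E
python3 -c "
from h import *
im,d,c=wrist('w1')
print(c['origin'],rot(c['orientation']).apply([0,0,-1]),project(c,[[.43,.267,.018],[.535,-.052,.004]]))
save('w1',cv2.resize(im,(800,600),interpolation=cv2.INTER_CUBIC))
rel([.43,.262,.17],70)"
```

```text
[0.45629011 0.33605352 0.31252004] [-0.10680764 -0.29414342 -0.94977459] [[252.79453509 167.97852167]
 [385.36163724 332.32899704]]
t 2.15 tcp [0.4276 0.2674 0.1675] yaw 70.27 gap 0.0366 F [ 0.3  4.7 -0.9] grip 0.0 q6 2.31
  turn [-0.2  -0.13  0.27] shift cm [-0.42  0.41 -0.26]
```

View pics/w1.png

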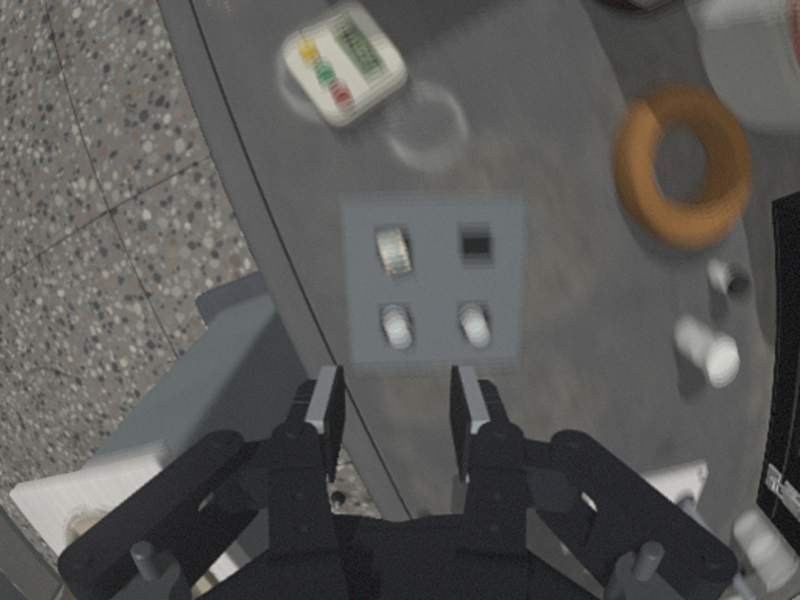

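The picture is motion-blurred, but it shows the square emitter at (395,250), round cans at (398,327) and (475,325), and the empty pocket at (477,245). I'll lower, settle and measure.

Request:
carry_out:
  steps:
    - [[0,0,0],[0,0,1.5],145]
    - [[0,0,0],[0,0,3],145]
    - [[0,0,0],[0,0,4.5],145]
    - [[0,0,0],[0,0,6],145]
    - [[0,0,0],[0,0,6],145]
    - [[0,0,0],[0,0,6],145]
    - [[0,0,0],[0,0,6],145]
    - [[0,0,0],[0,0,6],145]

```text
clock: 3.15
tcp_pos: [0.43, 0.2602, 0.1108]
orientation: [0.0, 0.819, 0.573, 0.001]
wrist_force: [-0.2, 0.1, -0.2]
finger_gap: 0.0368
grip_force: 0.0
```

```bash
python3 -c "
from h import *
im,d,c=wrist('w2')
q=project(c,[[.43,.267,.018]])[0];print(q)
u,v=q.astype(int);k=im[max(v-40,0):v+40,u-50:u+50]
print(max(v-40,0),u-50)
save('w2',cv2.resize(k,None,fx=7,fy=7,interpolation=cv2.INTER_CUBIC))
rel([.43,.262,.11],70)"
```

```text
[250.75027761 183.82405011]
143 200
t 3.2 tcp [0.4299 0.2602 0.1107] yaw 69.98 gap 0.0367 F [-0.2 -0.2 -0.4] grip 0.0 q6 2.3
  turn [ 0.04 -0.03 -0.02] shift cm [ 0.17 -0.05  0.07]
```

View pics/w2.png

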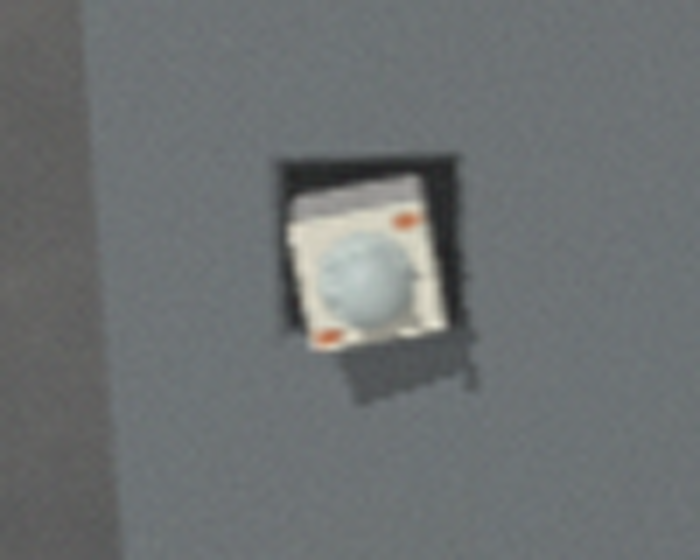

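The picture shows the emitter's square top with corners at about (288,228), (425,205), (448,328) and (312,352), with the dome near (368,280).

```bash
python3 -c "
from h import *
z=np.load('w2.npz');c={k:z[k] for k in z.files}
X=np.array([[288,228],[425,205],[448,328],[312,352]]);u=(X[:,0]+.5)/7-.5+200;v=(X[:,1]+.5)/7-.5+143
def rep(P):
    m=P[:,:2].mean(0);e=[np.degrees(np.arctan2(*(P[(i+1)%4]-P[i])[[1,0]])) for i in range(4)];L=[np.linalg.norm(P[(i+1)%4]-P[i]) for i in range(4)]
    print(m.round(4),np.round(e,1),np.round(L,4))
rep(onplane(c,u,v,.018))
im=z['im'][143:223,200:300].astype(int);m=((im[...,0]>175)&(im[...,0]-im[...,2]>6)).astype(np.uint8)
n,l,s,_=cv2.connectedComponentsWithStats(m);k=1+s[1:,4].argmax()
vv,uu=np.nonzero(l==k);P=onplane(c,uu+200,vv+143,.018)
r=cv2.minAreaRect((P[:,:2]*1e3).astype(np.float32));print(r,len(uu))
rel([.43,.262,.11],70)
"
```

```text
[0.4315 0.2678] [-10.1 -99.4 170.6  79.9] [0.0163 0.0154 0.0165 0.0156]
((431.48779296875, 268.20977783203125), (16.045490264892578, 15.34493350982666), 80.86167907714844) 177
t 3.2 tcp [0.4299 0.2602 0.1107] yaw 69.98 gap 0.0367 F [-0.2 -0.2 -0.4] grip 0.0 q6 2.3
  turn [ 0.04 -0.03 -0.02] shift cm [ 0.17 -0.05  0.07]
```

```bash
python3 -c "
from h import *
rel([.4315,.268,.0085],80.3)
"
```

```text
t 3.2 tcp [0.4299 0.2602 0.1107] yaw 69.98 gap 0.0367 F [-0.2 -0.2 -0.4] grip 0.0 q6 2.3
  turn [  0.04  -0.02 -10.32] shift cm [ 0.79 -0.12 10.22]
```

Request:
carry_out:
  force: 25
  steps:
    - [[0,0,-5],[0.4,-0.1,2],145]
    - [[0,0,-10.3],[0.8,-0.1,4],145]
    - [[0,0,-10.3],[0.8,-0.1,5.5],145]
    - [[0,0,-10.3],[0.8,-0.1,7],145]
    - [[0,0,-10.3],[0.8,-0.1,7],145]
    - [[0,0,-10.3],[0.8,-0.1,7],145]
    - [[0,0,-10.3],[0.8,-0.1,7],145]
    - [[0,0,-10.3],[0.8,-0.1,7],145]

```text
clock: 4.2
tcp_pos: [0.4318, 0.268, 0.0408]
orientation: [0.0, 0.765, 0.645, 0.0]
wrist_force: [-1.0, 1.0, -0.1]
finger_gap: 0.0366
grip_force: 0.0
```

```bash
python3 -c "
from h import *
rel([.4315,.268,.0085],80.3)
"
```

```text
t 4.2 tcp [0.4318 0.268  0.0408] yaw 80.26 gap 0.0366 F [-1.   1.  -0.1] grip 0.0 q6 2.14
  turn [ 0.05 -0.03 -0.04] shift cm [-0.01 -0.03  3.23]
```

Accurate. I'll descend and close.

Request:
carry_out:
  force: 25
  steps:
    - [[0,0,0],[0,0,1.2],145]
    - [[0,0,0],[0,0,2.2],145]
    - [[0,0,0],[0,0,3.2],145]
    - [[0,0,0],[0,0,3.2],145]
    - [[0,0,0],[0,0,3.2],145]
    - [[0,0,0],[0,0,3.2],220]
    - [[0,0,0],[0,0,3.2],255]
    - [[0,0,0],[0,0,3.2],255]

```text
clock: 5.2
tcp_pos: [0.4318, 0.268, 0.0087]
orientation: [0.0, 0.765, 0.645, 0.0]
wrist_force: [0.1, -0.5, 2.9]
finger_gap: 0.0149
grip_force: 26.7
```

Request:
carry_out:
  steps:
    - [[0,0,0],[0,0,0],255]
    - [[0,0,0],[0,0,0],255]
    - [[0,0,0],[0,0,-1],255]
    - [[0,0,0],[0,0,-2],255]
    - [[0,0,0],[0,0,-4],255]
    - [[0,0,0],[0,0,-6],255]
    - [[0,0,0],[0,0,-8],255]
    - [[0,0,0],[0,0,-8],255]

```text
clock: 6.2
tcp_pos: [0.4327, 0.2685, 0.0901]
orientation: [0.001, 0.765, 0.645, 0.002]
wrist_force: [0.4, 0.2, -0.2]
finger_gap: 0.0151
grip_force: 26.4
```

```bash
python3 -c "
from h import *
rel([.5,-.03,.16],75)
"
```

```text
t 6.2 tcp [0.4327 0.2685 0.0901] yaw 80.27 gap 0.0151 F [ 0.4  0.2 -0.2] grip 26.4 q6 2.14
  turn [ 0.18 -0.12  5.27] shift cm [-28.27  11.7   -7.01]
```

Request:
carry_out:
  steps:
    - [[0,0,1],[-4,2,-2],255]
    - [[0,0,2],[-9,4.6,-4],255]
    - [[0,0,3],[-14,7.2,-4],255]
    - [[0,0,4],[-19,9.8,-4],255]
    - [[0,0,5],[-24,12.4,-4],255]
    - [[0,0,5.3],[-28,14.5,-4],255]
    - [[0,0,5.3],[-29.8,15.5,-4],255]
    - [[0,0,5.3],[-29.8,15.5,-4],255]

```text
clock: 7.2
tcp_pos: [0.5337, -0.0528, 0.1275]
orientation: [-0.001, 0.794, 0.608, -0.0]
wrist_force: [0.1, 0.1, -0.2]
finger_gap: 0.0147
grip_force: 26.4
```

Request:
carry_out:
  steps:
    - [[0,0,0],[0,0,0],255]
    - [[0,0,0],[0,0,0],255]
    - [[0,0,0],[0,0,0],255]
    - [[0,0,0],[0,0,0],255]
    - [[0,0,0],[0,0,0],255]
    - [[0,0,0],[0,0,0],255]
    - [[0,0,0],[0,0,0],255]
    - [[0,0,0],[0,0,0],255]

```text
clock: 8.2
tcp_pos: [0.5339, -0.0521, 0.1283]
orientation: [0.0, 0.794, 0.609, -0.0]
wrist_force: [0.4, 0.4, 0.3]
finger_gap: 0.0152
grip_force: 26.4
```

```bash
python3 -c "
from h import *
im,d,c=wrist('w3')
print(project(c,[[.5359,-.0521,.008]]))
save('w3',cv2.resize(im,(800,600),interpolation=cv2.INTER_CUBIC))
rel([.535,-.05,.13],75)"
```

```text
[[255.96991486 181.03605663]]
t 8.25 tcp [ 0.5338 -0.0521  0.1283] yaw 74.97 gap 0.015 F [-0.2 -0.6  0.7] grip 26.4 q6 1.59
  turn [ 0.01  0.01 -0.03] shift cm [ 0.23  0.06 -0.17]
```

View pics/w3.png

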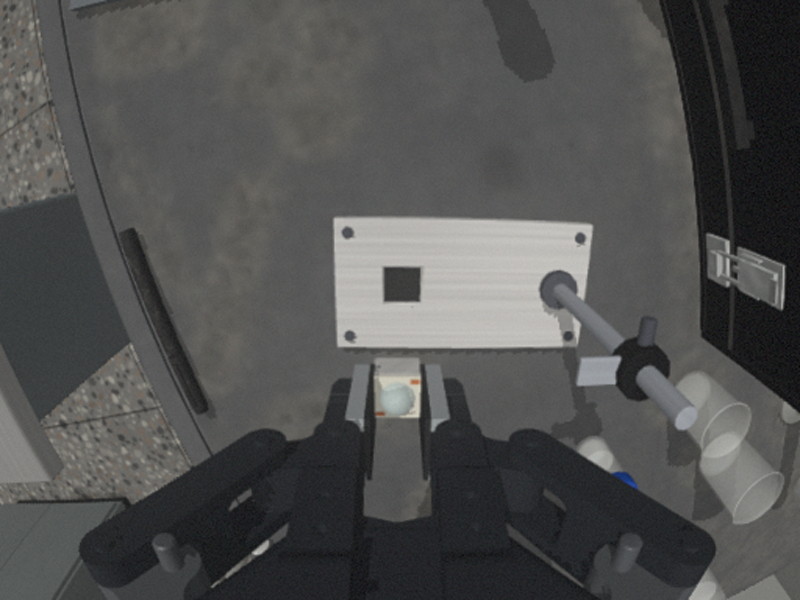

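The nest is at (402,284), the held emitter at (397,395), and the pointer tip at about (578,372) on the post collar.

```bash
cat > nest.py <<'E'
from h import *
import sys
z=np.load(sys.argv[1]+'.npz');c={k:z[k] for k in z.files};im=z['im'];d=z['d']
q=project(c,[[.5359,-.0521,.008]])[0].astype(int)
g=im.astype(int).sum(2)/3
m=(g<120).astype(np.uint8);w=np.zeros_like(m);w[q[1]-22:q[1]+22,q[0]-22:q[0]+22]=1;m&=w
n,l,s,_=cv2.connectedComponentsWithStats(m);k=1+s[1:,4].argmax()
cn=max(cv2.findContours((l==k).astype(np.uint8),0,1)[0],key=len)[:,0,:]
P=onplane(c,cn[:,0],cn[:,1],.008);r=cv2.minAreaRect((P[:,:2]*1e3).astype(np.float32));print('nest',r,s[k])
# plate orientation
m=((g>150)).astype(np.uint8)
n,l,s,_=cv2.connectedComponentsWithStats(m);k=l[q[1],q[0]-18];print(s[k])
cn=max(cv2.findContours((l==k).astype(np.uint8),0,1)[0],key=len)[:,0,:]
P=onplane(c,cn[:,0],cn[:,1],.008);r2=cv2.minAreaRect((P[:,:2]*1e3).astype(np.float32));print('plate',r2)
N=np.array(r[0])/1e3;a=np.radians(-15.)
# pointer
for u,v in [(578,360),(577,384),(585,372),(600,370)]:
    u=(u+.5)/1.5625-.5;v=(v+.5)/1.5625-.5
    dr=ray(c,u,v)[0];fw=rot(c['orientation']).apply([0,0,-1]);p=c['origin']+dr*d[int(round(v)),int(round(u))]/(dr@fw)
    ax=np.array([np.cos(a),np.sin(a)])
    t=(0.069-(c['origin'][:2]-N)@ax)/(dr[:2]@ax);p2=c['origin']+dr*t
    print('ptr depth',p.round(4),'stage x',((p[:2]-N)@ax).round(4),'by 69mm',p2.round(4))
E
python3 nest.py w3; python3 - <<'E'
from h import *
z=np.load('side.npz');P=cloud(z['d'],env.get_calibration('side'))
m=(abs(P[...,0]-.605)<.03)&(abs(P[...,1]+.07)<.03)&(P[...,2]>.05)
print(P[m].round(3)[:60].tolist())
E
```

```text
nest ((536.310302734375, -52.783050537109375), (20.28104591369629, 21.39080810546875), 75.03886413574219) [245 171  24  22 513]
[  214   139   165    84 11449]
plate ((572.8907470703125, -63.51905059814453), (80.66722869873047, 155.07200622558594), 74.6237564086914)
ptr depth [ 0.602  -0.0673  0.1187] stage x 0.0672 by 69mm [ 0.6032 -0.0696  0.1148]
ptr depth [ 0.6001 -0.0767  0.1204] stage x 0.0678 by 69mm [ 0.6009 -0.0785  0.1178]
ptr depth [ 0.604  -0.0727  0.12  ] stage x 0.0705 by 69mm [ 0.603  -0.0706  0.1232]
ptr depth [ 0.6099 -0.0729  0.1214] stage x 0.0763 by 69mm [ 0.6048 -0.0639  0.1353]
[[0.628, -0.077, 0.156], [0.625, -0.078, 0.156], [0.621, -0.079, 0.156], [0.627, -0.074, 0.155], [0.624, -0.075, 0.155], [0.622, -0.079, 0.152], [0.628, -0.076, 0.149], [0.624, -0.074, 0.151], [0.62, -0.074, 0.152], [0.627, -0.073, 0.148], [0.623, -0.072, 0.149], [0.621, -0.074, 0.148], [0.628, -0.075, 0.142], [0.624, -0.073, 0.144], [0.622, -0.078, 0.141], [0.627, -0.073, 0.14], [0.625, -0.076, 0.138], [0.622, -0.078, 0.137], [0.629, -0.075, 0.134], [0.625, -0.075, 0.135], [0.622, -0.076
[... 230 characters left out ...]
5, -0.073, 0.128], [0.623, -0.079, 0.124], [0.619, -0.077, 0.126], [0.616, -0.077, 0.126], [0.634, -0.069, 0.125], [0.631, -0.071, 0.124], [0.628, -0.071, 0.125], [0.625, -0.074, 0.123], [0.621, -0.071, 0.126], [0.618, -0.072, 0.126], [0.615, -0.073, 0.125], [0.63, -0.068, 0.123], [0.627, -0.067, 0.124], [0.624, -0.07, 0.122], [0.621, -0.07, 0.122], [0.617, -0.07, 0.123], [0.615, -0.073, 0.121], [0.613, -0.077, 0.119], [0.609, -0.075, 0.121], [0.607, -0.08, 0.118], [0.63, -0.066, 0.12], [0.625, -0.063, 0.123], [0.624, -0.068, 0.12], [0.62, -0.068, 0.12], [0.618, -0.072, 0.118], [0.614, -0.07, 0.12], [0.612, -0.074, 0.117], [0.608, -0.071, 0.12], [0.604, -0.071, 0.12], [0.602, -0.075, 0.118]]
```

```bash
python3 -c "
from h import *
z=np.load('w3.npz');c={k:z[k] for k in z.files}
print('held centre',onplane(c,398/1.5625,395/1.5625,.1376))
rel([.5365,-.0531,.0102],74.9)"
```

```text
held centre [[ 0.5344874  -0.05172642  0.1376    ]]
t 8.25 tcp [ 0.5338 -0.0521  0.1283] yaw 74.97 gap 0.015 F [-0.2 -0.6  0.7] grip 26.4 q6 1.59
  turn [0.01 0.01 0.07] shift cm [-0.03  0.28 11.81]
```

Request:
carry_out:
  steps:
    - [[0,0,0],[0,0.3,2.5],255]
    - [[0,0,0],[0,0.3,5],255]
    - [[0,0,0],[0,0.3,7],255]
    - [[0,0,0],[0,0.3,9],255]
    - [[0,0,0],[0,0.3,10],255]
    - [[0,0,0],[0,0.3,10],255]
    - [[0,0,0],[0,0.3,10],255]
    - [[0,0,0],[0,0.3,10],255]

```text
clock: 9.25
tcp_pos: [0.5374, -0.053, 0.0291]
orientation: [0.001, 0.794, 0.609, 0.0]
wrist_force: [-0.7, -0.5, 1.3]
finger_gap: 0.015
grip_force: 26.4
```

```bash
python3 -c "
from h import *
rel([.5365,-.0531,.0102],74.9)"
```

```text
t 9.25 tcp [ 0.5374 -0.053   0.0291] yaw 74.97 gap 0.015 F [-0.7 -0.5  1.3] grip 26.4 q6 1.59
  turn [0.09 0.   0.07] shift cm [-0.04 -0.09  1.89]
```

Request:
carry_out:
  steps:
    - [[0,0,0],[0,-0.1,0.7],255]
    - [[0,0,0],[0,-0.1,1.3],255]
    - [[0,0,0],[0,-0.1,1.6],255]
    - [[0,0,0],[0,-0.1,1.9],255]
    - [[0,0,0],[0,-0.1,1.9],255]
    - [[0,0,0],[0,-0.1,1.9],255]
    - [[0,0,0],[0,-0.1,1.9],255]
    - [[0,0,0],[0,-0.1,1.9],255]

```text
clock: 10.25
tcp_pos: [0.5356, -0.0525, 0.0097]
orientation: [0.0, 0.794, 0.609, -0.0]
wrist_force: [-1.2, 0.3, 4.7]
finger_gap: 0.0152
grip_force: 27.0
```

```bash
python3 -c "
from h import *
rel([.5365,-.0531,.0102],74.9)"
```

```text
t 10.25 tcp [ 0.5356 -0.0525  0.0097] yaw 74.97 gap 0.0152 F [-1.2  0.3  4.7] grip 27.0 q6 1.59
  turn [-0.    0.01  0.07] shift cm [-0.03  0.1  -0.05]
```

Light contact of 4.7 N at the expected height. I'll release and lift.

Request:
carry_out:
  steps:
    - [[0,0,0],[0,0,0],215]
    - [[0,0,0],[0,0,0],190]
    - [[0,0,0],[0,0,0],165]
    - [[0,0,0],[0,0,0],150]
    - [[0,0,0],[0,0,-1],150]
    - [[0,0,0],[0,0,-2.5],150]
    - [[0,0,0],[0,0,-5],150]
    - [[0,0,0],[0,0,-8],150]

```text
clock: 11.25
tcp_pos: [0.5357, -0.0525, 0.0909]
orientation: [0.0, 0.793, 0.609, 0.0]
wrist_force: [0.8, -0.6, -0.0]
finger_gap: 0.0353
grip_force: 0.0
```

Request:
carry_out:
  steps:
    - [[0,0,0],[0,0,-3],145]
    - [[0,0,0],[0,0,-3],145]
    - [[0,0,0],[0,0,-3],145]
    - [[0,0,0],[0,0,-3],145]
    - [[0,0,0],[0,0,-3],145]
    - [[0,0,0],[0,0,-3],145]
    - [[0,0,0],[0,0,-3],145]
    - [[0,0,0],[0,0,-3],145]

```text
clock: 12.25
tcp_pos: [0.5357, -0.0525, 0.1192]
orientation: [-0.0, 0.794, 0.609, -0.0]
wrist_force: [-0.2, -0.3, 0.1]
finger_gap: 0.0368
grip_force: 0.0
```

```bash
python3 -c "
from h import *
im,d,c=wrist('w4')
u,v=project(c,[[.5365,-.053,.019]])[0].astype(int);print(u-50,v-40)
save('w4',cv2.resize(im[v-40:v+40,u-50:u+50],None,fx=7,fy=7,interpolation=cv2.INTER_CUBIC))
rel([.545,-.348,.12],103)"
```

```text
204 148
t 12.3 tcp [ 0.5358 -0.0525  0.1192] yaw 74.97 gap 0.0368 F [-0.2 -0.1 -0.1] grip 0.0 q6 1.59
  turn [ -0.     0.   -28.03] shift cm [-28.3    8.55  -0.07]
```

View pics/w4.png

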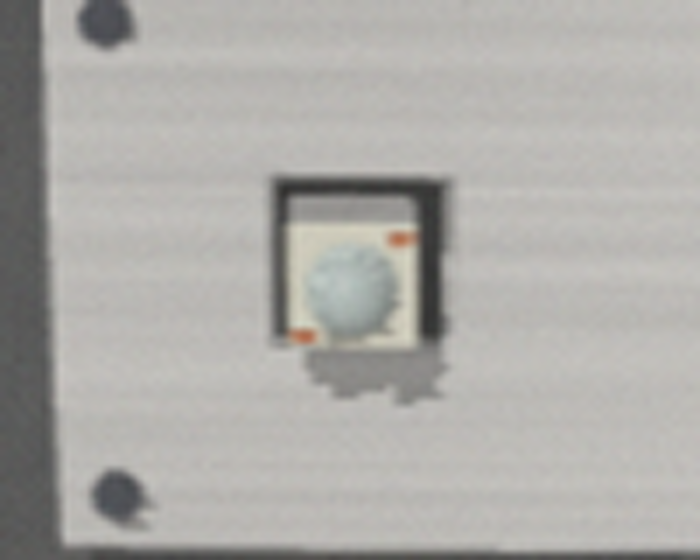

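The emitter sits square and flat in the nest, with its top face corners at about (287,223) to (420,347). Next, the loupe.

Request:
carry_out:
  steps:
    - [[0,0,0],[-3,1,-2],110]
    - [[0,0,-5],[-8,2.5,-2],110]
    - [[0,0,-10],[-13,4,-2],110]
    - [[0,0,-15],[-18,5.5,-2],110]
    - [[0,0,-20],[-23,7,-1],110]
    - [[0,0,-25],[-27,8.3,0],110]
    - [[0,0,-28],[-28.3,8.5,0],110]
    - [[0,0,-28],[-28.3,8.5,0],110]

```text
clock: 13.3
tcp_pos: [0.5441, -0.3491, 0.1188]
orientation: [-0.0, 0.624, 0.782, -0.0]
wrist_force: [-0.1, -0.0, 0.1]
finger_gap: 0.0486
grip_force: 0.0
```

Request:
carry_out:
  steps:
    - [[0,0,0],[0,0,0],110]
    - [[0,0,0],[0,0,0],110]
    - [[0,0,0],[0,0,0],110]
    - [[0,0,0],[0,0,0],110]
    - [[0,0,0],[0,0,0],110]
    - [[0,0,0],[0,0,0],110]
    - [[0,0,0],[0,0,0],110]
    - [[0,0,0],[0,0,0],110]

```text
clock: 14.3
tcp_pos: [0.5444, -0.348, 0.1193]
orientation: [0.0, 0.623, 0.782, -0.0]
wrist_force: [0.2, -0.4, 0.6]
finger_gap: 0.0487
grip_force: 0.0
```

```bash
python3 -c "
from h import *
z=np.load('w4.npz');c={k:z[k] for k in z.files}
print('emitter',onplane(c,(np.array([287,417,420,290]).mean()+.5)/7-.5+204,(np.array([223,220,347,347]).mean()+.5)/7-.5+148,.019))
im,d,c=wrist('w5')
print(project(c,[[.5311,-.2851,.012],[.545,-.348,.014]]))
save('w5',cv2.resize(im,(800,600),interpolation=cv2.INTER_CUBIC))
rel([.545,-.348,.12],103)"
```

```text
emitter [[ 0.53599683 -0.05249776  0.019     ]]
[[255.96189536 112.55506888]
 [255.15388523 186.85017396]]
t 14.35 tcp [ 0.5444 -0.3479  0.1193] yaw 102.97 gap 0.0486 F [-0.8 -0.1  0.3] grip 0.0 q6 0.65
  turn [-0.    0.   -0.03] shift cm [-0.02  0.06 -0.07]
```

View pics/w5.png

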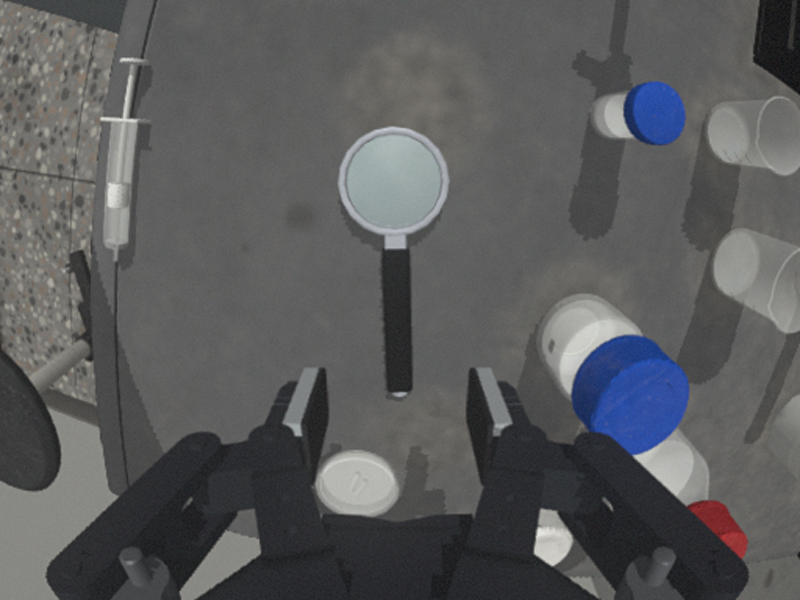

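The lens bezel is centred at about (393,181), and the handle runs from (396,248) to (400,392). The vial at (610,370) stands well clear of the right finger.

```bash
cat > loupe.py <<'E'
from h import *
z=np.load('w5.npz');c={k:z[k] for k in z.files};g=z['im'].astype(int).sum(2)/3
def comp(m,u,v):
    n,l,s,_=cv2.connectedComponentsWithStats(m.astype(np.uint8));return l==l[v,u],s[l[v,u]]
m,s=comp(g>135,252,116);print(s)
cn=max(cv2.findContours(m.astype(np.uint8),0,1)[0],key=len)[:,0,:]
cn=cn[cn[:,1]<146]
P=onplane(c,cn[:,0],cn[:,1],.012)[:,:2]
A=np.c_[2*P,np.ones(len(P))];x=np.linalg.lstsq(A,(P**2).sum(1),rcond=None)[0]
L=x[:2];print('lens',L,'dia',2*np.sqrt(x[2]+L@L))
m,s=comp((g<55),254,205);print(s)
vv,uu=np.nonzero(m);P=onplane(c,uu,vv,.014)[:,:2]
r=cv2.minAreaRect((P*1e3).astype(np.float32));print('handle',r)
H=np.array(r[0])/1e3;v=H-L;print('dist',np.linalg.norm(v),'dir',np.degrees(np.arctan2(v[1],v[0])))
h=v/np.linalg.norm(v);print('grip',L+.065*h)
E
python3 loupe.py
```

```text
[ 216   81   71   78 3873]
lens [ 0.52796911 -0.28851987] dia 0.05825049682851163
[ 244  159   20   92 1522]
handle ((548.4552001953125, -366.87322998046875), (15.438329696655273, 88.62167358398438), 14.557567596435547)
dist 0.08098721116994831 dir -75.3475755191789
grip [ 0.54441116 -0.35140595]
```

```bash
python3 -c "
from h import *
rel([.5443,-.351,.003],104.6)"
```

```text
t 14.35 tcp [ 0.5444 -0.3479  0.1193] yaw 102.97 gap 0.0486 F [-0.8 -0.1  0.3] grip 0.0 q6 0.65
  turn [-0.    0.   -1.63] shift cm [-0.3  -0.08 11.63]
```

Request:
carry_out:
  steps:
    - [[0,0,-1.6],[-0.3,-0.1,2],110]
    - [[0,0,-1.6],[-0.3,-0.1,4.5],110]
    - [[0,0,-1.6],[-0.3,-0.1,7],110]
    - [[0,0,-1.6],[-0.3,-0.1,9],110]
    - [[0,0,-1.6],[-0.3,-0.1,10.5],110]
    - [[0,0,-1.6],[-0.3,-0.1,11.2],110]
    - [[0,0,-1.6],[-0.3,-0.1,11.6],110]
    - [[0,0,-1.6],[-0.3,-0.1,11.6],110]

```text
clock: 15.35
tcp_pos: [0.5444, -0.3512, 0.0036]
orientation: [0.0, 0.612, 0.791, -0.0]
wrist_force: [0.2, 0.2, 0.3]
finger_gap: 0.0487
grip_force: 0.0
```

Request:
carry_out:
  force: 50
  steps:
    - [[0,0,0],[0,0,0],110]
    - [[0,0,0],[0,0,0],180]
    - [[0,0,0],[0,0,0],220]
    - [[0,0,0],[0,0,0],255]
    - [[0,0,0],[0,0,0],255]
    - [[0,0,0],[0,0,0],255]
    - [[0,0,0],[0,0,0],255]
    - [[0,0,0],[0,0,0],255]

```text
clock: 16.35
tcp_pos: [0.5445, -0.3513, 0.0039]
orientation: [0.001, 0.612, 0.791, -0.0]
wrist_force: [0.7, 0.9, 5.3]
finger_gap: 0.0143
grip_force: 50.8
```

```bash
python3 -c "
from h import *
rel([.5443,-.351,.153],104.6)"
```

```text
t 16.35 tcp [ 0.5445 -0.3513  0.0039] yaw 104.57 gap 0.0143 F [0.7 0.9 5.3] grip 50.8 q6 0.62
  turn [ 0.03  0.05 -0.03] shift cm [  0.02  -0.   -14.91]
```

Request:
carry_out:
  steps:
    - [[0,0,0],[0,0,-0.5],255]
    - [[0,0,0],[0,0,-1.5],255]
    - [[0,0,0],[0,0,-3.5],255]
    - [[0,0,0],[0,0,-6],255]
    - [[0,0,0],[0,0,-8.5],255]
    - [[0,0,0],[0,0,-10.5],255]
    - [[0,0,0],[0,0,-11.5],255]
    - [[0,0,0],[0,0,-11.5],255]

```text
clock: 17.35
tcp_pos: [0.5445, -0.3513, 0.119]
orientation: [0.001, 0.612, 0.791, -0.0]
wrist_force: [0.3, -0.2, 0.1]
finger_gap: 0.0144
grip_force: 50.1
```

```bash
python3 -c "
from h import *
rel([.5192,-.1153,.1164],75)"
```

```text
t 17.35 tcp [ 0.5445 -0.3513  0.119 ] yaw 104.57 gap 0.0144 F [ 0.3 -0.2  0.1] grip 50.1 q6 0.62
  turn [ 0.06  0.05 29.57] shift cm [23.48  3.49  0.24]
```

Request:
carry_out:
  steps:
    - [[0,0,2],[2,0.3,0],255]
    - [[0,0,6],[5.5,0.8,0],255]
    - [[0,0,11],[9.5,1.4,0],255]
    - [[0,0,16],[13.5,2,0],255]
    - [[0,0,21],[17.5,2.6,0],255]
    - [[0,0,26],[20.5,3,0.2],255]
    - [[0,0,29],[22.5,3.4,0.2],255]
    - [[0,0,29.6],[23.5,3.5,0.2],255]

```text
clock: 18.35
tcp_pos: [0.5181, -0.1135, 0.1153]
orientation: [-0.001, 0.793, 0.609, -0.001]
wrist_force: [-1.0, -0.5, 0.0]
finger_gap: 0.0146
grip_force: 50.1
```

Request:
carry_out:
  steps:
    - [[0,0,0],[0,0,0],255]
    - [[0,0,0],[0,0,0],255]
    - [[0,0,0],[0,0,0],255]
    - [[0,0,0],[0,0,0],255]
    - [[0,0,0],[0,0,0],255]
    - [[0,0,0],[0,0,0],255]
    - [[0,0,0],[0,0,0],255]
    - [[0,0,0],[0,0,0],255]

```text
clock: 19.35
tcp_pos: [0.519, -0.1148, 0.1163]
orientation: [0.0, 0.793, 0.609, 0.0]
wrist_force: [0.7, -0.4, -0.3]
finger_gap: 0.0143
grip_force: 50.1
```

```bash
python3 -c "
from h import *
rel([.5192,-.1153,.1164],75)
im,d,c=wrist('w6')
s,ds=env.read_camera('side');t,dt=env.read_camera('top');np.savez('s6.npz',im=s,d=ds);np.savez('t6.npz',im=t,d=dt)
a=cv2.resize(im,(533,400))
k=cv2.resize(s[140:220,190:280],(267,237),interpolation=cv2.INTER_CUBIC)
k=np.vstack([k,cv2.resize(t[145:215,230:340],(267,163),interpolation=cv2.INTER_CUBIC)])
save('w6',np.hstack([a,k]))"
```

```text
t 19.35 tcp [ 0.519  -0.1148  0.1163] yaw 74.98 gap 0.0143 F [ 0.7 -0.4 -0.3] grip 50.1 q6 1.46
  turn [ 0.01  0.01 -0.02] shift cm [-0.04  0.04 -0.01]
```

View pics/w6.png

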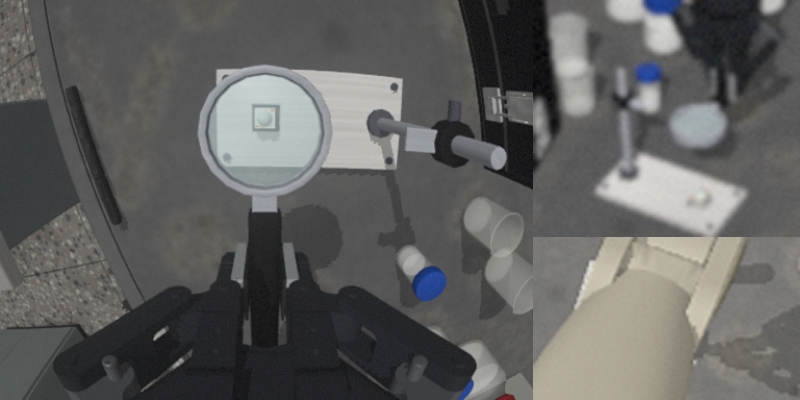

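The lens is held over the emitter: the bezel ring is centred at about (264,130) in the left view, with the emitter visible through it at (265,117). The pointer is untouched. I'll measure the bezel's centre, height and tilt against the pointer.

```bash
python3 - <<'E'
from h import *
z=np.load('w6.npz');c={k:z[k] for k in z.files};d=z['d'].astype(float)
v,u=np.mgrid[0:384,0:512];dr=ray(c,u.ravel(),v.ravel());fw=rot(c['orientation']).apply([0,0,-1])
P=(c['origin']+dr*(d.ravel()/(dr@fw))[:,None]).reshape(384,512,3)
m=(P[...,2]>.1)&(P[...,2]<.15)&(v<188)&(u<330)
n,l,s,_=cv2.connectedComponentsWithStats(m.astype(np.uint8));k=1+s[1:,4].argmax();m=l==k;print(s[k])
for q in [(264,72),(205,130),(325,130),(232,185),(300,185),(265,130)]:
    print(q,P[int(q[1]/1.0416),int(q[0]/1.0416)].round(4))
p=P[m];A=np.c_[p[:,:2]-p[:,:2].mean(0),np.ones(len(p))];x=np.linalg.lstsq(A,p[:,2],rcond=None)[0]
print('plane tilt deg',np.degrees(x[:2]).round(2),'z',x[2].round(4),'rms',(A@x-p[:,2]).std())
cn=max(cv2.findContours(m.astype(np.uint8),0,1)[0],key=len)[:,0,:].astype(float)
for zz in(.1185,.1245):
    Q=onplane(c,cn[:,0],cn[:,1],zz)[:,:2];C=np.zeros(2)
    B=np.c_[2*Q,np.ones(len(Q))];y=np.linalg.lstsq(B,(Q**2).sum(1),rcond=None)[0];print(zz,'c',y[:2].round(4),'dia',2*np.sqrt(y[2]+y[:2]@y[:2]))
m2=(P[...,2]>.1)&(P[...,2]<.15)&(abs(u-405)<9)&(abs(v-134)<7);print('pointer',np.median(P[m2],0).round(4),m2.sum())
z=np.load('s6.npz');S=cloud(z['d'],env.get_calibration('side'))
m3=(abs(S[...,0]-.536)<.03)&(abs(S[...,1]+.052)<.03)&(S[...,2]>.1)&(S[...,2]<.14);print('side bezel',S[m3].mean(0).round(4),np.percentile(S[m3][:,2],[10,50,90]).round(4))
m4=(S[...,0]>.6)&(S[...,0]<.614)&(abs(S[...,1]+.072)<.012)&(S[...,2]>.1)&(S[...,2]<.14);print('side ptr',S[m4].round(4).tolist())
E
```

```text
[  189    62   130   126 12742]
(264, 72) [ 0.5421 -0.0271  0.1251]
(205, 130) [ 0.5104 -0.0441  0.1238]
(325, 130) [ 0.5619 -0.0579  0.1241]
(232, 185) [ 0.5151 -0.0713  0.1251]
(300, 185) [ 0.5452 -0.0796  0.1243]
(265, 130) [ 0.536  -0.0517  0.1206]
plane tilt deg [0.04 0.21] z 0.1214 rms 0.002021693646970288
0.1185 c [ 0.5357 -0.0531] dia 0.06113218204566598
0.1245 c [ 0.5358 -0.0524] dia 0.05852483903668045
pointer [ 0.6097 -0.0737  0.1209] 220
side bezel [ 0.5336 -0.0498  0.1193] [0.1155 0.1192 0.1227]
side ptr [[0.6127, -0.0764, 0.1192], [0.6106, -0.0804, 0.1166], [0.6071, -0.08, 0.1175], [0.6113, -0.0716, 0.1189], [0.6088, -0.0744, 0.1172], [0.6049, -0.073, 0.1189], [0.6012, -0.0722, 0.1202], [0.6104, -0.0683, 0.1174], [0.6072, -0.0691, 0.1174], [0.6038, -0.0689, 0.1181], [0.6003, -0.0687, 0.1188], [0.6028, -0.0655, 0.1167]]
```

Measured in the same view, the lens is at (0.536, -0.053, 0.1185), level to 0.2°. The emitter is at (0.536, -0.0525) and the pointer mid-height is about 0.119. I'm handing in.

```bash
python3 -c "
from h import *
rel([.5192,-.1153,.1164],75);print(abs(env.get_state()['qvel']).max());print(env.hand_in())"
```

```text
t 19.5 tcp [ 0.5189 -0.1148  0.1163] yaw 74.98 gap 0.0145 F [-0.7 -0.4 -0.5] grip 50.1 q6 1.46
  turn [ 0.    0.01 -0.02] shift cm [-0.04  0.04 -0.01]
0.0013549024994577736
the job is handed in; nothing more can be done
None
```

The job is handed in: the emitter sits flat and dome up in the nest, and the gripper holds the loupe level and still over it, within about 1 mm of centre and of the pointer's height by my measurements; the clock stood at 19.5 s of the 72 s.

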